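Shake the last count disc out of the swivel box into the kidney dish

TASK

The last steel count disc is shut up in the white slotted box that swivels on the steel stand. First slide the kidney dish, without lifting it, in under the box until it is fully home against the low bar at the far end of the stand; then turn the box over by its crank pin and rock it to and fro until the disc slips out through the slot and lies in the dish. Leave the dish there, upright and with the disc in it, and do not disturb the vial, the tape roll and the carton standing around.

Things in the scene. Friction and masses are not known exactly. Their poses are not given: they have to be found in the camera images.
- tag_stand: Fixed steel stand. Origin at table height midway between two upright plates (8 mm thick, at x = -70 and +70 mm; 44 mm long in y, 102 mm high). Feet 6 mm high outside x = +-64 mm, y -30 to +128. A flat sheet 3 mm high lies under it and the dish (x +-85, y -325 to +133). z up. The dish slides in from the open -y end, past flared wings 30 mm high (170 mm apart at y = -63).
- stop_bar (a point): Middle of the inner face of the stand's fixed stop bar, which crosses the +y end of the passage from foot to foot: at y = +122 mm in the stand's frame, bar 30 mm high, 6 mm thick.
- stand_axis (a point): Centre of the swivel box, on its axis, 90 mm above the table; axis along the stand's x. The box is closed, 64 mm along the axis, 54 deep, 48 high, 4 mm walls; inside 56 x 46 x 40 mm; clear floor (on top when upside down). Its edges sweep a 37 mm radius about the axis, so 50 mm stay free above the sheet (the dish is 41 high).
- tag_box (a joint): Swivel angle, rad, 0 (slot side up) to 5.3, hard stops at both ends; starts at 0, stays where left (friction 0.05 N m). Growing, the slot side goes from up to the stand's -y, is underneath at 3.14, faces +y at 4.71. Turning it over alone does not release the disc: tip on past 4.71, to about 5.2, so it drops onto the slot's wall (see slot), then return to about 3.7 or 3.3; repeat if needed.
- slot (a point): Centre of the slot's mouth, outside. Slot 24 mm (along the axis) x 10 mm, right against the inside of the wall that faces +y when upright (lowest at 4.71); small vanes inside slant to it. The disc passes when it lies flat on that wall and slides along it to the slot; otherwise it lies on or leans across the slot. It drops out about under the axis, up to 80 mm towards the stand's +y.
- pin (a point): Middle of the grip length of the crank pin: grey round plastic pin, 12 mm diameter, parallel to the stand's x axis, outside the -x upright, rigid with the box. In the stand's frame, at swivel angle a: x = -122, y = -40 sin(a), z = 90 + 40 cos(a) mm (on top at a = 0). Free to hold from x = -88 to -147 mm; it turns between the fingers as the box turns.
- tag_centre (a point): Centre of the loose round steel disc, 22 mm diameter, 5 mm thick, 20 g; z along its axis. It starts flat on the box's floor, anywhere within it. There is one disc.
- dish_centre (a point): Middle of the loose polished steel kidney dish, 20 mm above its underside: 118 (x) by 227 (y) by 41 mm high, open on top, floor 2 mm, 0.14 to 0.25 kg. Long axis y; ends rounded, a little lopsided, at y = -112 and +109 (-90 at x = +-42); concave flank on -x. Starts before the stand's open -y end, about lengthwise to the passage; home, its centre is about 12 mm on the +y side of the stand's origin.
- vial_centre (a point): Bystander: standing glass vial, 33 mm diameter, 56 mm high; point half-way up.
- tape_centre (a point): Bystander: tape roll lying flat, 56 mm diameter, 25 mm high; point half-way up.
- carton_centre (a point): Bystander: flat carton 63 x 122 x 24 mm (x, y, z of its frame); point half-way up.
Not all that is in view belongs to the job. Leave any green look-alike of the part that bears dish_centre alone.

How it is judged:
By the outcome, as a careful person would: the job done as asked, in the order asked, and still so for the second after the job is handed in, with the robot touching nothing.
It also fails if it takes over 61 s, if anything falls off the work surface, if the arm or the gripper's body presses on something with over 40 N, if the wrist force passes 120 N, or if a joint passes its speed limit or range.

ROBOT

A 6-joint arm with a two-finger parallel gripper is mounted at the origin on a cart in front of the work surface, level with it; the furniture and walls round the work are solid. World frame = base frame: x ahead of the robot, y to its left, z up, the work surface at z = 0. Lengths are in m, angles in degrees, forces in N, time in s.
With the tool pointing down it reaches from about 0.25 to 0.725 m from the base axis. Payload 9.7 kg.
Tool frame: the origin (TCP) lies at the very end of the fingers, on their centre line; the grasp point (between the pads) lies 19 mm behind it (bot.grip_depth is the distance from the TCP to the grasp point, in m); z points along the fingers, y is the direction in which the jaws open and shut (so a half turn about z gives the same grasp; the last joint's range is limited). The gripper opens to 85 mm and grips with 20 to 120 N. Pads are 22 mm wide; open, the fingers measure 114 mm over their backs; the gripper's body (76 mm by 85 mm) begins 54 mm behind the grasp point. The pads swing forward as they close: fully open they stand 13 mm farther back than shut.
Start: joints at [65.432, 4.979, 10.078, 95.1, 0, 90], TCP at [0.229, 0.5, 0.231] pointing down, gripper open.
Joint ranges: [-179.16, 179.16], [-48.56, 103.87], [-65.8, 70.77], [-126.05, 130.52], [-82.76, 87.17], [-180, 180]. Speed limits (degrees/s): [127.2, 127.2, 147.25, 180, 180, 180].

INTERFACE

Orientations are given as [roll, pitch, yaw] about the fixed x, y, z axes, in that order (R = Rz(yaw) Ry(pitch) Rx(roll)).
In Python, from workcell import telemetry, optics, order, bot gives the robot as it stands. The module is installed in compiled form; this text tells all that it offers.
- The arm moves only by the shell command python3 -m inch 'ROWS' [FORCE]. ROWS is JSON, a list of rows, each a list of 7 numbers: the shift along the tool's x, y, z in m, then the turn, a rotation vector about the tool's x, y, z in rad, then the closure, from 0 (fully open) to 1 (shut). In form: [[tx, ty, tz, rx, ry, rz, grip], ...]. A call has 1 to 12 rows; each row is the pose to reach, as a shift and turn from the pose commanded when the call began, along the tool's axes at that moment; what a row does not reach only later rows make up. A row lasts 1/12 s, in which the tool goes at most 41.7 mm and 7.16 degrees, less where a joint would pass 70% of its speed; a pose out of reach is approached as far as the arm can. A call with a gripper value outside its range is refused whole. The fingers move at their own pace and stop on an object; FORCE is the grip in N (left out, the last holds). Time passes only in rows, so rows that repeat a pose let the fingers close. It gives the time, the measured TCP pose, the force and the opening at its end, in the units of the state.
- telemetry.get_obs(): the state, without advancing time (a new reading comes with each control period).
- optics.camera(name): name is "scene" or "top" or "wrist"; returns (picture, depth): 400x640x3 uint8, red, green, blue; 400x640 float32, m along the optical axis (not along the pixel's ray), 0 where there is no reading.
- optics.camera_info(name): a dict with "camera_matrix" (3x3 intrinsics, pixels), "xyz" and "attitude" of the camera in the world; the wrist camera has in their place "mount" (4x4, takes a point from camera to tool coordinates, whose origin is the TCP and whose axes are the flange's). Camera axes: x right, y down, z forward; pixel columns grow to the right and rows downward; lengths in m; the calibration is good to about 2 mm. A picture is of the moment at which its call begins: read the wrist's pose just before it. camera_info takes no time and is no camera call.
- order.job_done(): hands the job in, once; it reports no verdict.
The state is a dict: "time": time; "q": joint angles; "qd": joint speeds; "joint_efforts": joint torques, N m; "ee_pos": TCP position; "tcp_rot": TCP orientation; "wrist_force": force on the tool from outside, world axes, zero at the start; "torque": the same for the moment, N m; "opening": finger opening in m.
Only numpy, scipy, OpenCV 4.12 (cv2) and the standard library are available. Lean on these libraries where they do the work, as an engineer would, in place of code of your own. Each camera call takes 0.05 s, during which the arm holds its last target. There are 200 camera calls.

## Working session

There is one attempt and no reset: what is moved stays moved. The work goes in short steps, Python scripts to look and compute and a shell command to move; the robot and the scene stay as the last step left them, time stands still between calls to the robot, and variables do not carry over. Pictures are saved under pics/ and viewed, about 8 in all and at most 12, crops included, and the job is handed in when it is done.

```bash
mkdir -p pics; cat > h.py <<'E'
import numpy as np, cv2
from scipy.spatial.transform import Rotation as R
from workcell import telemetry, optics, order, bot
def cam(name):
    o=telemetry.get_obs(); p,d=optics.camera(name); i=optics.camera_info(name); K=np.array(i["camera_matrix"])
    if "mount" in i:
        T=np.eye(4); T[:3,:3]=R.from_euler('xyz',o["tcp_rot"],degrees=True).as_matrix(); T[:3,3]=o["ee_pos"]
        T=T@np.array(i["mount"])
    else:
        T=np.eye(4); T[:3,3]=i["xyz"]; T[:3,:3]=att(i["attitude"])
    return p,d,K,T
def att(a):
    a=np.array(a,float)
    return a if a.shape==(3,3) else R.from_euler('xyz',a,degrees=True).as_matrix()
def cloud(d,K,T):
    v,u=np.mgrid[:d.shape[0],:d.shape[1]]
    P=np.stack([(u-K[0,2])/K[0,0]*d,(v-K[1,2])/K[1,1]*d,d],-1)
    return P@T[:3,:3].T+T[:3,3]
def save(n,p): cv2.imwrite(f'pics/{n}.png',p[...,::-1])
E
python3 - <<'E'
from h import *
o=telemetry.get_obs(); print(o)
for n in("scene","top"):
    print(optics.camera_info(n)); p,d,K,T=cam(n); save(n,p); np.savez(n,p=p,d=d,K=K,T=T)
print(optics.camera_info("wrist"))
E
```

```text
{'time': 0.0, 'q': array([ 6.54316199e+01,  5.01090171e+00,  1.00348630e+01,  9.50997091e+01,
       -9.99477061e-04,  8.99977661e+01]), 'qd': array([ 0.12416295,  0.02172472,  0.01342915, -0.02166246, -0.00928193,
        0.00615536]), 'joint_efforts': array([ 1.35400926e-03, -5.20389855e+01,  4.64802897e+01,  1.63080404e-02,
        1.20186887e-04, -2.44493680e-05]), 'ee_pos': array([0.22858802, 0.49999643, 0.23058864]), 'tcp_rot': array([-1.79924252e+02,  9.96522887e-04,  1.55433855e+02]), 'wrist_force': array([-0.21953476,  0.62292075, -0.69215584]), 'torque': array([-0.02433919,  0.02835362,  0.03302119]), 'opening': 0.08569703516424823}
{'camera_matrix': array([[413.85958762,   0.        , 317.47577141],
       [  0.        , 413.85958762, 206.8041993 ],
       [  0.        ,   0.        ,   1.        ]]), 'xyz': array([-0.03305589, -0.92646408,  0.7503222 ]), 'attitude': array([-120.80307991,   -0.73530199,  -35.85717586])}
{'camera_matrix': array([[424.57165625,   0.        , 324.46282361],
       [  0.        , 424.57165625, 199.60897708],
       [  0.        ,   0.        ,   1.        ]]), 'xyz': array([ 0.47130525, -0.07364303,  1.1951202 ]), 'attitude': array([-172.4189075 ,   -1.30707755,  -89.52978944])}
{'camera_matrix': array([[304.64205629,   0.        , 317.82421867],
       [  0.        , 304.64205629, 190.5902641 ],
       [  0.        ,   0.        ,   1.        ]]), 'mount': array([[-8.15889575e-05, -9.61874238e-01, -2.73492126e-01,
         6.91166545e-02],
       [ 9.99999986e-01, -1.18529252e-04,  1.18545563e-04,
         9.03518606e-04],
       [-1.46442741e-04, -2.73492112e-01,  9.61874235e-01,
        -1.42535366e-01],
       [ 0.00000000e+00,  0.00000000e+00,  0.00000000e+00,
         1.00000000e+00]])}
```

View pics/top.png

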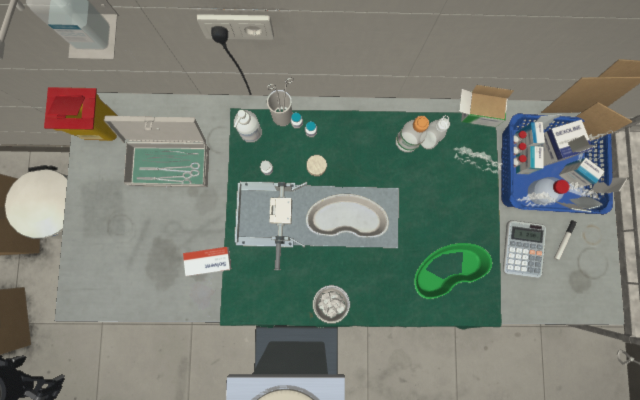

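View pics/scene.png

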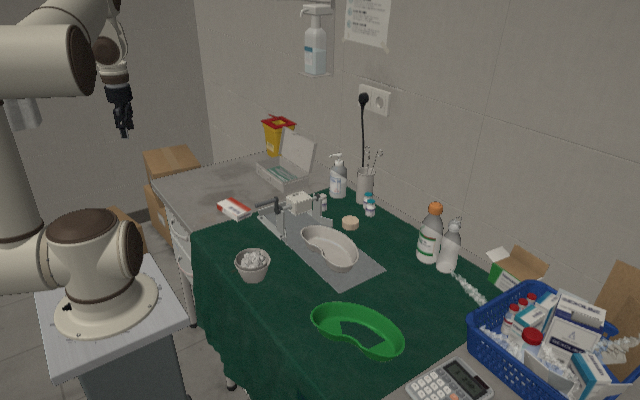

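The top view has world +x up and world +y to the left. It shows the stand sheet at (235–398, 182–247), the box at (280,208), the crank pin end at (278,262), the dish at (347,215), the vial at (266,167), the tape at (316,165) and the carton at (206,262). The green look-alike is at (453,270). The scene view agrees.

```bash
python3 - <<'E'
from h import *
z=np.load('top.npz'); P=cloud(z['d'],z['K'],z['T']); p=z['p'].astype(int)
v,u=np.mgrid[:400,:640]
def reg(u0,u1,v0,v1,zl,zh,name):
    m=(u>=u0)&(u<u1)&(v>=v0)&(v<v1)&(P[...,2]>zl)&(P[...,2]<zh)
    q=P[m]
    (c,s,a)=cv2.minAreaRect(q[:,:2].astype(np.float32)*1000)
    print(name,m.sum(),'med',q.mean(0).round(3),'z',np.percentile(q[:,2],[5,50,95]).round(3),'rect',np.round(c),np.round(s),round(a,1))
    return m,q
for n,(a,b) in dict(table=(430,200),sheet=(380,235),box=(280,208),pin=(278,255),dishfl=(347,215)).items(): print(n,P[b,a].round(4))
reg(225,405,175,255,.02,.034,'lowwings')
reg(225,405,175,255,.095,.108,'uprights/ boxtop')
reg(268,292,195,222,.105,.13,'boxtop')
reg(270,288,235,275,.11,.15,'pin')
reg(302,392,190,240,.034,.055,'dishrim')
reg(302,392,190,240,.001,.055,'dish')
reg(255,276,155,178,.03,.07,'vial')
reg(302,332,150,180,.015,.04,'tape')
reg(175,240,240,285,.015,.035,'carton')
reg(310,355,280,328,.02,.2,'bowl')
# sheet outline by colour
m=((abs(p[...,0]-p[...,1])<25)&(p.sum(-1)>250)&(P[...,2]<.012)&(u>228)&(u<405)&(v>178)&(v<252))
q=P[m]; print('sheet',cv2.minAreaRect(q[:,:2].astype(np.float32)*1000))
p2=z['p'][150:290,225:405]; save('crop',cv2.resize(p2,None,fx=4,fy=4,interpolation=cv2.INTER_CUBIC))
E
```

```text
table [ 0.6327 -0.4007  0.0017]
sheet [ 0.5297 -0.2505  0.0421]
box [0.5925 0.0164 0.114 ]
pin [0.4733 0.017  0.1349]
dishfl [ 0.5869 -0.1634  0.0055]
lowwings 538 med [ 0.586 -0.044  0.027] z [0.021 0.028 0.033] rect [595. -38.] [192. 442.] 6.4
uprights/ boxtop 155 med [0.588 0.015 0.099] z [0.095 0.098 0.105] rect [583.  15.] [ 50. 158.] 86.5
boxtop 477 med [0.589 0.015 0.113] z [0.11  0.113 0.117] rect [589.  16.] [54. 61.] 89.3
pin 152 med [0.475 0.018 0.134] z [0.13  0.134 0.138] rect [474.  18.] [15. 71.] 89.1
dishrim 694 med [ 0.581 -0.163  0.041] z [0.035 0.042 0.046] rect [ 584. -161.] [225. 115.] 88.6
dish 3898 med [ 0.588 -0.161  0.013] z [0.002 0.005 0.043] rect [ 589. -163.] [140. 254.] 0.6
vial 118 med [0.714 0.063 0.049] z [0.033 0.053 0.058] rect [716.  64.] [30. 30.] 55.7
tape 314 med [ 0.727 -0.075  0.025] z [0.02  0.025 0.028] rect [727. -76.] [55. 53.] 0.9
carton 1054 med [0.457 0.22  0.024] z [0.02  0.024 0.028] rect [460. 207.] [ 71. 157.] 14.4
bowl 1088 med [ 0.348 -0.117  0.059] z [0.038 0.062 0.07 ] rect [ 348. -117.] [94. 96.] 45.5
sheet ((581.3977661132812, -73.38923645019531), (472.7046203613281, 198.22589111328125), 89.73336029052734)
```

View pics/crop.png

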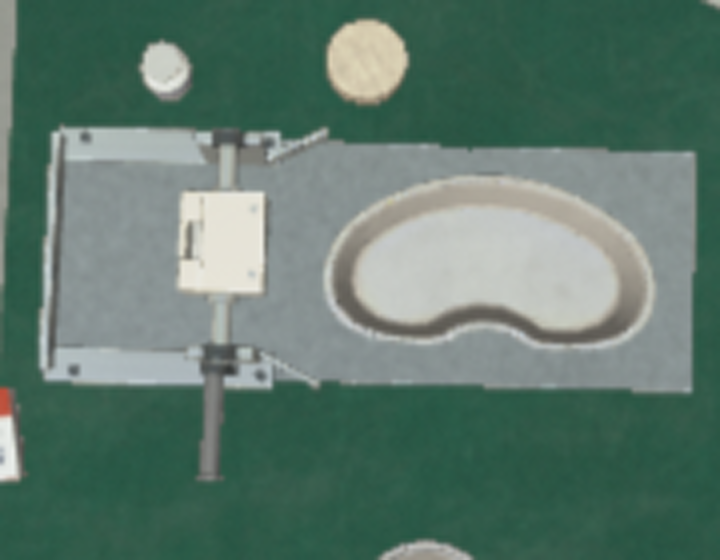

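The stand's yaw is about -1.3° and its origin is near (0.5885, 0.0155). The dish is near (0.584, -0.160) and already lined up. I'll refine these from the sheet corners and pin, and work out the approach.

```bash
cat >> h.py <<'E'
def go(xyz,yaw,roll=180):
    o=telemetry.get_obs(); A=R.from_euler('xyz',o["tcp_rot"],degrees=True); B=R.from_euler('xyz',[roll,0,yaw],degrees=True)
    print('shift',A.inv().apply(np.array(xyz)-o["ee_pos"]).round(4),'rot',(A.inv()*B).as_rotvec().round(4))
E
python3 - <<'E'
from h import *
z=np.load('top.npz');K,T=z['K'],z['T']
def px(u,v,h):
    r=T[:3,:3]@np.array([(u-K[0,2])/K[0,0],(v-K[1,2])/K[1,1],1]); return (T[:3,3]+r*(h-T[2,3])/r[2]).round(4)
c=lambda u,v,h:px(225+u/4-.4,150+v/4-.4,h)
print('sheet corners -y',c(695,152,.003),c(692,391,.003)); print('sheet edge',c(340,144,.003),c(330,381,.003))
print('stopbar in',c(63,140,.03),c(53,370,.03)); print('box corners',[c(*q,.114)[:2] for q in((183,191),(265,193),(264,297),(178,292))])
print('pin',c(209,478,.13),c(214,380,.13))
print('dish ends',c(327,270,.044),c(654,290,.044),c(480,176,.044),c(580,348,.044),c(385,339,.044))
go([.582,-.305,.2],-91.3); go([.582,-.305,.012],-91.3)
E
```

```text
sheet corners -y [ 0.6672 -0.3103  0.003 ] [ 0.4976 -0.3057  0.003 ]
sheet edge [ 0.6699 -0.0569  0.003 ] [ 0.5023 -0.0521  0.003 ]
stopbar in [0.6659 0.1344 0.03  ] [0.5074 0.1357 0.03  ]
box corners [array([0.6197, 0.0417]), array([ 0.619 , -0.0108]), array([ 0.5522, -0.0114]), array([0.5549, 0.0432])]
pin [0.4387 0.0195 0.13  ] [0.499  0.0178 0.13  ]
dish ends [ 0.5762 -0.0498  0.044 ] [ 0.5649 -0.2727  0.044 ] [ 0.642  -0.1538  0.044 ] [ 0.525  -0.2219  0.044 ] [ 0.5298 -0.0896  0.044 ]
shift [-0.6561 -0.5852  0.0314] rot [-8.0000e-04 -1.2000e-03 -1.9769e+00]
shift [-0.6561 -0.5849  0.2194] rot [-8.0000e-04 -1.2000e-03 -1.9769e+00]
```

```bash
r='[-0.656,-0.585,0.03,0,0,-1.977,0]'; python3 -m inch '[[-0.656,-0.585,0.03,0,0,-1.977,0],[-0.656,-0.585,0.03,0,0,-1.977,0],[-0.656,-0.585,0.03,0,0,-1.977,0],[-0.656,-0.585,0.03,0,0,-1.977,0],[-0.656,-0.585,0.03,0,0,-1.977,0],[-0.656,-0.585,0.03,0,0,-1.977,0],[-0.656,-0.585,0.03,0,0,-1.977,0],[-0.656,-0.585,0.03,0,0,-1.977,0],[-0.656,-0.585,0.03,0,0,-1.977,0],[-0.656,-0.585,0.03,0,0,-1.977,0],[-0.656,-0.585,0.03,0,0,-1.977,0],[-0.656,-0.585,0.03,0,0,-1.977,0]]'
python3 -c "
from h import *
go([.582,-.305,.2],-91.3)"
```

```text
time: 1.1
ee_pos: [0.4057, 0.1009, 0.2164]
tcp_rot: [180.0, 0.0, -129.5]
wrist_force: [0.5, 0.6, -0.2]
opening: 0.0858
shift [ 0.2011 -0.3943  0.0164] rot [ 0.      0.     -0.6669]
```

```bash
python3 -m inch '[[0.2,-0.394,0.015,0,0,-0.667,0],[0.2,-0.394,0.015,0,0,-0.667,0],[0.2,-0.394,0.015,0,0,-0.667,0],[0.2,-0.394,0.015,0,0,-0.667,0],[0.2,-0.394,0.015,0,0,-0.667,0],[0.2,-0.394,0.015,0,0,-0.667,0],[0.2,-0.394,0.015,0,0,-0.667,0],[0.2,-0.394,0.015,0,0,-0.667,0],[0.2,-0.394,0.015,0,0,-0.667,0],[0.2,-0.394,0.015,0,0,-0.667,0],[0.2,-0.394,0.015,0,0,-0.667,0],[0.2,-0.394,0.015,0,0,-0.667,0]]'
python3 -c "
from h import *
go([.582,-.305,.012],-91.3)"
```

```text
time: 2.1
ee_pos: [0.5808, -0.3076, 0.1991]
tcp_rot: [179.9, 0.0, -91.7]
wrist_force: [1.0, -0.3, 0.3]
opening: 0.0854
shift [-0.0027 -0.0015  0.1871] rot [ 0.0019  0.0001 -0.0076]
```

```bash
python3 -m inch '[[-0.002,-0.001,0.12,0.002,0,-0.007,0],[-0.002,-0.001,0.12,0.002,0,-0.007,0],[-0.002,-0.001,0.12,0.002,0,-0.007,0],[-0.002,-0.001,0.16,0.002,0,-0.007,0],[-0.002,-0.001,0.185,0.002,0,-0.007,0],[-0.002,-0.001,0.185,0.002,0,-0.007,0],[-0.002,-0.001,0.185,0.002,0,-0.007,0]]'
python3 - <<'E'
from h import *
p,d,K,T=cam('wrist'); save('w1',p)
go([.5885,-.1,.012],-91.3)
E
```

```text
time: 2.68
ee_pos: [0.5803, -0.3008, 0.0155]
tcp_rot: [179.9, 0.1, -91.2]
wrist_force: [0.6, -0.6, 1.2]
opening: 0.0857
shift [-0.2015 -0.0027  0.0057] rot [-0.0025 -0.0002  0.002 ]
```

View pics/w1.png

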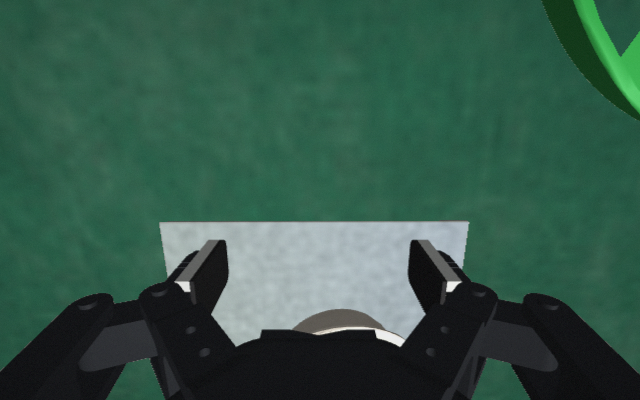

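The dish end shows at about (345,322), between the open fingers at (222,270) and (415,270), so the fingers straddle it. I'll push now.

```bash
python3 -m inch '[[-0.008,0,0.003,0,0,0,0],[-0.02,0,0.003,0,0,0,0],[-0.035,0,0.003,0,0,0,0],[-0.05,0,0.003,0,0,0,0],[-0.065,0,0.003,0,0,0,0],[-0.08,0,0.003,0,0,0,0],[-0.095,0,0.003,0,0,0,0],[-0.11,0,0.003,0,0,0,0],[-0.125,0,0.003,0,0,0,0],[-0.14,0,0.003,0,0,0,0],[-0.15,0,0.003,0,0,0,0],[-0.155,0,0.003,0,0,0,0]]'
python3 - <<'E'
from h import *
p,d,K,T=cam('top'); np.savez('t2',p=p,d=d,K=K,T=T); save('t2',cv2.resize(p[150:290,225:405],None,fx=4,fy=4,interpolation=cv2.INTER_CUBIC))
E
```

```text
time: 3.73
ee_pos: [0.5805, -0.1496, 0.0133]
tcp_rot: [179.6, -0.6, -91.3]
wrist_force: [-27.3, -40.5, 8.9]
opening: 0.0853
```

View pics/t2.png

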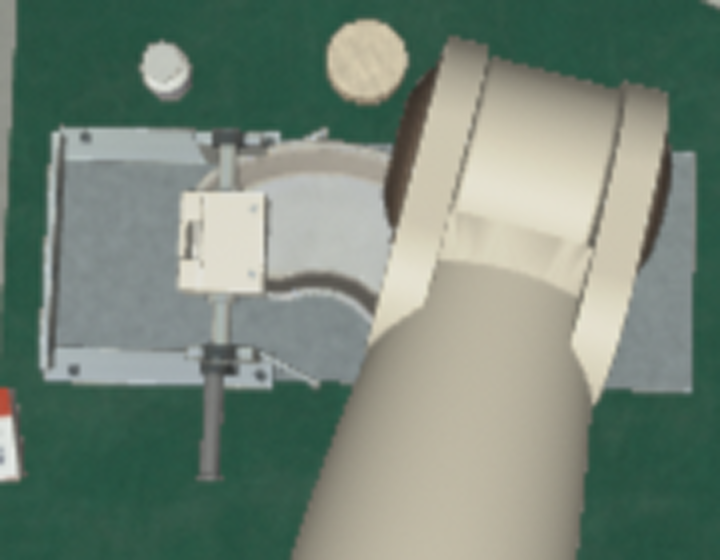

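The dish has stuck: 27 N sideways and 40 N along. Its leading flank is bearing on the +x wing/upright near (290,145), and the dish is skewed. I'll back off, lift clear and look.

```bash
python3 -m inch '[[0.015,0,0,0,0,0,0],[0.04,0,0,0,0,0,0],[0.07,0,-0.01,0,0,0,0],[0.1,0,-0.04,0,0,0,0],[0.14,0,-0.08,0,0,0,0],[0.18,0,-0.1,0,0,0,0],[0.2,0,-0.1,0,0,0,0]]'
python3 - <<'E'
from h import *
p,d,K,T=cam('top'); np.savez('t3',p=p,d=d,K=K,T=T); save('t3',cv2.resize(p[150:290,225:405],None,fx=4,fy=4,interpolation=cv2.INTER_CUBIC))
E
```

```text
time: 4.37
ee_pos: [0.5813, -0.3472, 0.1178]
tcp_rot: [-179.6, -0.1, -91.1]
wrist_force: [1.2, -0.3, 1.1]
opening: 0.0855
```

View pics/t3.png

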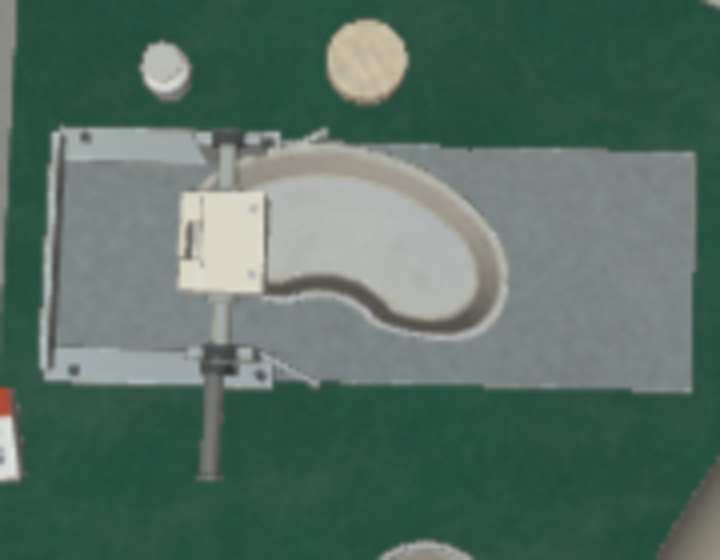

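The arm is clear now. In the crop, the dish is skewed about 10° clockwise: its rear tip is at (508,280) and its leading end is against the +x wing at (300,145). I'll register its pose against the first picture.

```bash
cat >> h.py <<'E'
from scipy.spatial import cKDTree
from scipy.optimize import minimize
def rim(z,box=False):
    P=cloud(z['d'],z['K'],z['T']); v,u=np.mgrid[:400,:640]
    m=(P[...,2]>.033)&(P[...,2]<.056)&(u>225)&(u<392)&(v>188)&(v<240)
    m&=~((u<296)&(v<205))  # upright
    if box: m&=~((u<295)&(v>222))
    return P[m][:,:2]
def pose(z):
    A=rim(np.load('top.npz'))-[.5835,-.1605]   # template, yaw0=-1.4
    B=rim(z,True); t=None
    S=np.array([.5885,.016])
    A=A[(np.abs(A[:,0])<.065)&(np.abs(A[:,1])<.12)]
    def f(x):
        c,s=np.cos(x[2]),np.sin(x[2]); Q=A@np.array([[c,s],[-s,c]])+x[:2]
        d=cKDTree(Q).query(B)[0]; return np.minimum(d,.01).mean()
    best=min((minimize(f,[x,y,a],method='Nelder-Mead',options=dict(initial_simplex=np.array([[x,y,a],[x+.02,y,a],[x,y+.02,a],[x,y,a+.1]]))) for x in(.58,.6) for y in(-.16,-.1,-.05,0,.03) for a in(-.2,-.1,0)),key=lambda r:r.fun)
    x=best.x; w=np.array(x[:2])-[.587,.0165]; a=np.radians(-1.3)
    loc=[w[0]*np.cos(a)+w[1]*np.sin(a),-w[0]*np.sin(a)+w[1]*np.cos(a)]
    print('dish xy',x[:2].round(4),'yaw',round(np.degrees(x[2])-1.4,1),'err',round(best.fun,4),'stand frame',np.round(loc,4),'npts',len(B))
E
python3 - <<'E'
from h import *
pose(np.load('top.npz')); pose(np.load('t3.npz')); print(telemetry.get_obs()['time'])
E
```

```text
dish xy [ 0.5835 -0.1605] yaw -1.4 err 0.0 stand frame [ 0.0005 -0.177 ] npts 715
dish xy [ 0.6011 -0.067 ] yaw -13.5 err 0.0011 stand frame [ 0.016  -0.0831] npts 430
4.4167
```

```bash
python3 - <<'E'
from h import *
A=rim(np.load('top.npz'))-[.5835,-.1605]; a=np.radians(1.4); c,s=np.cos(a),np.sin(a); A=A@np.array([[c,s],[-s,c]])
for x in np.arange(-.055,.06,.01):
    q=A[np.abs(A[:,0]-x)<.005]; 
    if len(q): print('x',round(x*1e3),'y',(q[:,1].min()*1e3).round(),(q[:,1].max()*1e3).round())
# closed-finger drag start: inside rear lobe
d=np.array([.6011,-.067]); a=np.radians(-13.5); Rm=np.array([[np.cos(a),-np.sin(a)],[np.sin(a),np.cos(a)]])
g=d+Rm@[-.012,-.08]; print(g); go([*g,.06],-91.3); go([*g,.02],-91.3)
E
```

```text
x -55 y -91.0 83.0
x -45 y -105.0 298.0
x -35 y -110.0 302.0
x -25 y -113.0 111.0
x -15 y -113.0 111.0
x -5 y -112.0 112.0
x 5 y -110.0 109.0
x 15 y -105.0 302.0
x 25 y -95.0 99.0
x 35 y -87.0 86.0
x 45 y -70.0 72.0
x 55 y -48.0 51.0
[ 0.57075593 -0.14198825]
shift [-0.2113  0.0153  0.0566] rot [-0.0069 -0.0049 -0.0011]
shift [-0.2115  0.0156  0.0966] rot [-0.0069 -0.0049 -0.0011]
```

The dish's rear curve is symmetric about local x = -14, so my cradle was off-centre. That offset is what skewed the dish. To correct it, I'll put the closed fingers inside the dish and shift it to -x at the waist, then square it up by its rear end.

```bash
python3 - <<'E'
from h import *
go([.598,-.074,.118],-91.3); go([.598,-.074,.018],-91.3)
E
```

```text
shift [-0.2796 -0.0107 -0.0016] rot [-0.0069 -0.0049 -0.0011]
shift [-0.2801 -0.01    0.0984] rot [-0.0069 -0.0049 -0.0011]
```

```bash
python3 -m inch '[[-0.04,-0.002,0,0,0,0,1],[-0.08,-0.004,0,-0.007,-0.005,0,1],[-0.12,-0.006,0,-0.007,-0.005,0,1],[-0.16,-0.008,0,-0.007,-0.005,0,1],[-0.2,-0.01,0,-0.007,-0.005,0,1],[-0.24,-0.01,0,-0.007,-0.005,0,1],[-0.27,-0.01,0,-0.007,-0.005,0,1],[-0.28,-0.01,0,-0.007,-0.005,0,1],[-0.28,-0.01,0.03,-0.007,-0.005,0,1],[-0.28,-0.01,0.06,-0.007,-0.005,0,1],[-0.28,-0.01,0.085,-0.007,-0.005,0,1],[-0.28,-0.01,0.097,-0.007,-0.005,0,1]]'
python3 -m inch '[[0,0.01,0,0,0,0,1],[0,0.016,0,0,0,0,1],[0,0.021,0,0,0,0,1],[0,0.026,0,0,0,0,1],[0,0.031,0,0,0,0,1],[0,0.036,0,0,0,0,1],[0,0.038,0,0,0,0,1],[0,0.038,0,0,0,0,1]]'
```

```text
time: 5.42
ee_pos: [0.5943, -0.0659, 0.0129]
tcp_rot: [179.5, 0.3, -91.2]
wrist_force: [-0.0, 0.7, -0.3]
opening: 0.0004
time: 6.08
ee_pos: [0.5581, -0.0658, 0.0174]
tcp_rot: [179.8, 0.3, -91.2]
wrist_force: [-0.0, -0.5, 0.9]
opening: 0.0001
```

```bash
python3 -m inch '[[0,-0.006,-0.03,0,0,0,1],[0,-0.006,-0.07,0,0,0,1],[0.03,-0.006,-0.09,0,0,0,1],[0.07,0.01,-0.09,0,0,0,1],[0.11,0.04,-0.09,0,0,0,1],[0.15,0.06,-0.09,0,0,0,1],[0.19,0.08,-0.09,0,0,0,1],[0.22,0.08,-0.09,0,0,0,1]]'
python3 - <<'E'
from h import *
p,d,K,T=cam('top'); np.savez('t4',p=p,d=d,K=K,T=T); save('t4',cv2.resize(p[150:290,225:405],None,fx=4,fy=4,interpolation=cv2.INTER_CUBIC)); pose(np.load('t4.npz'))
E
```

```text
time: 6.75
ee_pos: [0.4724, -0.2826, 0.1065]
tcp_rot: [179.7, 0.3, -91.2]
wrist_force: [0.8, -0.1, 0.2]
opening: 0.0004
dish xy [ 0.5786 -0.0621] yaw -6.9 err 0.0011 stand frame [-0.0067 -0.0787] npts 452
```

```bash
python3 - <<'E'
from h import *
go([.592,-.215,.10],-91.3); go([.592,-.195,.016],-91.3)
E
```

```text
shift [-0.0771 -0.1184  0.0058] rot [ 0.005   0.002  -0.0018]
shift [-0.0969 -0.1183  0.0898] rot [ 0.005   0.002  -0.0018]
```

```bash
python3 -m inch '[[-0.02,-0.035,0,0.005,0.002,0,1],[-0.05,-0.075,0,0.005,0.002,0,1],[-0.077,-0.11,0.005,0.005,0.002,0,1],[-0.077,-0.118,0.03,0.005,0.002,0,1],[-0.077,-0.118,0.07,0.005,0.002,0,1],[-0.077,-0.118,0.09,0.005,0.002,0,1],[-0.09,-0.118,0.09,0.005,0.002,0,1],[-0.105,-0.118,0.09,0.005,0.002,0,1],[-0.12,-0.118,0.09,0.005,0.002,0,1],[-0.132,-0.118,0.09,0.005,0.002,0,1],[-0.144,-0.118,0.09,0.005,0.002,0,1],[-0.15,-0.118,0.09,0.005,0.002,0,1]]'
python3 - <<'E'
from h import *
p,d,K,T=cam('top'); np.savez('t5',p=p,d=d,K=K,T=T); pose(np.load('t5.npz')); save('t5',cv2.resize(p[150:290,225:405],None,fx=4,fy=4,interpolation=cv2.INTER_CUBIC))
print(telemetry.get_obs()['wrist_force'],telemetry.get_obs()['ee_pos'])
E
```

```text
time: 7.8
ee_pos: [0.596, -0.1318, 0.018]
tcp_rot: [-179.9, 0.1, -91.1]
wrist_force: [0.0, -0.7, 0.6]
opening: 0.0003
dish xy [ 0.5749 -0.0267] yaw -3.8 err 0.0011 stand frame [-0.0111 -0.0435] npts 223
[-0.01678298 -0.4664979   0.6954365 ] [ 0.59590178 -0.13150165  0.01763859]
```

View pics/t5.png

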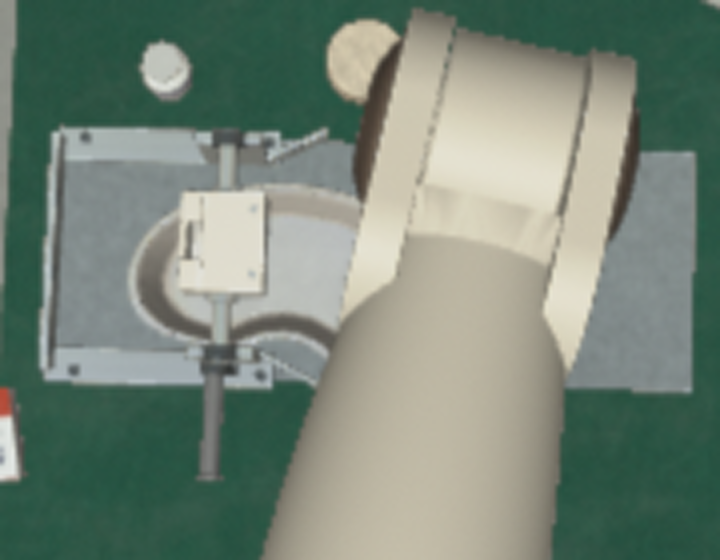

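It slides freely now: the leading end is under the box at (130,285) and yaw is nearly right. The dish sits 11 mm too far to -x, so I'll nudge it +x from inside the belly wall.

```bash
python3 - <<'E'
from h import *
go([.588,-.069,.08],-91.3); go([.616,-.069,.017],-91.3)
E
python3 -m inch '[[0.015,0,0,0,0,0,1],[0.02,0,-0.03,0,0,0,1],[0.01,0,-0.06,0,0,0,1],[-0.03,0.008,-0.065,0,0,0,1],[-0.06,0.01,-0.06,0,0,0,1],[-0.062,0.01,-0.03,0,0,0,1],[-0.062,0.01,0,0,0,0,1],[-0.062,0,0,0,0,0,1],[-0.062,-0.008,0,0,0,0,1],[-0.062,-0.014,0,0,0,0,1],[-0.062,-0.019,0,0,0,0,1],[-0.062,-0.019,0,0,0,0,1]]'
```

```text
shift [-0.0625  0.009  -0.0622] rot [-0.0019  0.0029  0.0038]
shift [-0.0629 -0.0189  0.0009] rot [-0.0019  0.0029  0.0038]
time: 8.85
ee_pos: [0.6172, -0.0727, 0.0177]
tcp_rot: [-179.9, 0.2, -91.2]
wrist_force: [-0.1, -0.1, -0.2]
opening: 0.0002
```

```bash
python3 -m inch '[[0,0.01,-0.03,0,0,0,1],[0,0.01,-0.07,0,0,0,1],[0.03,0.01,-0.09,0,0,0,1],[0.07,0.01,-0.09,0,0,0,1],[0.11,0.04,-0.09,0,0,0,1],[0.15,0.06,-0.09,0,0,0,1],[0.18,0.08,-0.09,0,0,0,1],[0.18,0.08,-0.09,0,0,0,1]]'
python3 - <<'E'
from h import *
p,d,K,T=cam('top'); np.savez('t6',p=p,d=d,K=K,T=T); pose(np.load('t6.npz'))
E
```

```text
time: 9.52
ee_pos: [0.5289, -0.2555, 0.1071]
tcp_rot: [-180.0, 0.1, -91.4]
wrist_force: [-1.3, -0.7, 0.5]
opening: 0.0
dish xy [ 0.5921 -0.0373] yaw -0.6 err 0.001 stand frame [ 0.0063 -0.0537] npts 485
```

```bash
python3 - <<'E'
from h import *
go([.607,-.18,.1],-91.3); go([.607,-.18,.016],-91.3)
E
```

```text
shift [-0.0763 -0.0752  0.0073] rot [-0.0011  0.0016 -0.0027]
shift [-0.0762 -0.0751  0.0913] rot [-0.0011  0.0016 -0.0027]
```

```bash
python3 -m inch '[[-0.035,-0.035,0.01,0,0,-0.002,1],[-0.07,-0.07,0.02,0,0,-0.002,1],[-0.076,-0.075,0.055,0,0,-0.002,1],[-0.076,-0.075,0.09,0,0,-0.002,1],[-0.084,-0.075,0.091,0,0,-0.002,1],[-0.094,-0.075,0.091,0,0,-0.002,1],[-0.104,-0.074,0.091,0,0,-0.002,1],[-0.114,-0.073,0.091,0,0,-0.002,1],[-0.124,-0.073,0.091,0,0,-0.002,1],[-0.134,-0.072,0.091,0,0,-0.002,1],[-0.137,-0.072,0.091,0,0,-0.002,1]]'
python3 - <<'E'
from h import *
p,d,K,T=cam('top'); np.savez('t7',p=p,d=d,K=K,T=T); pose(np.load('t7.npz')); save('t7',cv2.resize(p[150:290,225:405],None,fx=4,fy=4,interpolation=cv2.INTER_CUBIC))
print(telemetry.get_obs()['wrist_force'],telemetry.get_obs()['ee_pos'])
E
```

```text
time: 10.48
ee_pos: [0.607, -0.1136, 0.0169]
tcp_rot: [-179.9, 0.2, -91.0]
wrist_force: [0.5, -1.4, 0.3]
opening: -0.0001
dish xy [ 0.587  -0.0081] yaw -0.1 err 0.001 stand frame [ 0.0005 -0.0245] npts 146
[-0.63510905  0.41995255  0.49432376] [ 0.60696543 -0.1136001   0.01645524]
```

View pics/t7.png

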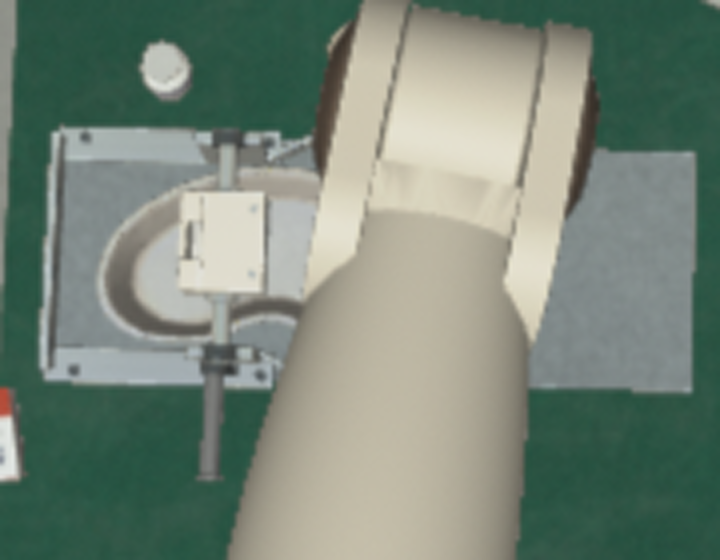

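```bash
python3 -m inch '[[-0.008,0,0,0,0,0,1],[-0.016,0,0,0,0,0,1],[-0.022,0,0,0,0,0,1],[-0.025,0,0,0,0,0,1],[-0.025,0,0,0,0,0,1]]'
python3 -m inch '[[-0.002,0,0,0,0,0,1],[-0.004,0,0,0,0,0,1],[-0.005,0,0,0,0,0,1],[-0.005,0,0,0,0,0,1]]'
```

```text
time: 10.95
ee_pos: [0.607, -0.0891, 0.0153]
tcp_rot: [180.0, 0.2, -91.0]
wrist_force: [-0.2, 0.3, -0.8]
opening: 0.0001
time: 11.28
ee_pos: [0.6071, -0.0848, 0.0153]
tcp_rot: [180.0, 0.2, -91.1]
wrist_force: [-0.3, -0.2, -0.9]
opening: 0.0001
```

```bash
python3 -m inch '[[-0.002,0,0,0,0,0,1],[-0.004,0,0,0,0,0,1],[-0.004,0,0,0,0,0,1]]'
python3 -c "
from h import *
p,d,K,T=cam('top'); np.savez('t8',p=p,d=d,K=K,T=T); pose(np.load('t8.npz'))
P=cloud(d,K,T)
for v in (205,212,218,224): print([ (round(float(P[v,u,1])*1e3),round(float(P[v,u,2])*1e3)) for u in range(236,256)])
"
```

```text
time: 11.53
ee_pos: [0.6072, -0.0806, 0.0154]
tcp_rot: [180.0, 0.2, -91.1]
wrist_force: [1.0, -0.1, 0.2]
opening: -0.0002
dish xy [0.5797 0.024 ] yaw -0.9 err 0.001 stand frame [-0.0075  0.0074] npts 95
[(150, 0), (142, 30), (139, 28), (138, 20), (138, 1), (135, 6), (133, 2), (130, 3), (127, 3), (125, 0), (115, 43), (111, 49), (109, 43), (107, 43), (104, 42), (102, 37), (100, 30), (98, 29), (96, 25), (93, 22)]
[(143, 32), (141, 29), (139, 26), (139, 12), (130, 44), (128, 41), (125, 43), (122, 44), (121, 38), (118, 34), (117, 27), (115, 23), (113, 18), (111, 12), (109, 5), (106, 5), (103, 9), (100, 8), (98, 3), (95, 4)]
[(143, 31), (141, 24), (135, 44), (133, 42), (130, 44), (128, 38), (126, 35), (124, 27), (123, 20), (121, 13), (119, 10), (116, 9), (114, 5), (112, 3), (110, -1), (107, 0), (103, 6), (100, 6), (98, 5), (95, 2)]
[(143, 27), (140, 28), (135, 43), (132, 43), (130, 39), (128, 36), (126, 34), (123, 30), (123, 17), (120, 15), (118, 10), (117, 4), (113, 8), (111, 7), (108, 5), (105, 5), (103, 5), (100, 7), (97, 3), (94, 6)]
```

```bash
python3 -m inch '[[-0.001,0,0,0,0,0,1],[-0.002,0,0,0,0,0,1],[-0.002,0,0,0,0,0,1]]'; python3 -m inch '[[-0.001,0,0,0,0,0,1],[-0.002,0,0,0,0,0,1],[-0.002,0,0,0,0,0,1]]'
```

```text
time: 11.83
ee_pos: [0.6073, -0.0788, 0.0154]
tcp_rot: [180.0, 0.2, -91.1]
wrist_force: [0.2, -0.4, 0.1]
opening: -0.0002
time: 12.08
ee_pos: [0.6073, -0.0768, 0.0154]
tcp_rot: [180.0, 0.2, -91.1]
wrist_force: [0.3, 0.1, -0.8]
opening: 0.0005
```

```bash
python3 -m inch '[[-0.001,0,0,0,0,0,1],[-0.002,0,0,0,0,0,1],[-0.002,0,0,0,0,0,1]]'; python3 -m inch '[[-0.001,0,0,0,0,0,1],[-0.002,0,0,0,0,0,1],[-0.002,0,0,0,0,0,1]]'
python3 -c "
from h import *
p,d,K,T=cam('top'); np.savez('t8',p=p,d=d,K=K,T=T); pose(np.load('t8.npz'))"
```

```text
time: 12.33
ee_pos: [0.6073, -0.0747, 0.0154]
tcp_rot: [180.0, 0.2, -91.1]
wrist_force: [0.4, 0.9, 0.1]
opening: 0.0
time: 12.58
ee_pos: [0.6074, -0.0727, 0.0155]
tcp_rot: [-180.0, 0.2, -91.1]
wrist_force: [-0.2, -0.8, -0.2]
opening: -0.0001
dish xy [0.5773 0.032 ] yaw -0.6 err 0.0008 stand frame [-0.01    0.0152] npts 94
```

```bash
python3 -m inch '[[0.02,0,0,0,0,0,1],[0.04,0,-0.01,0,0,0,1],[0.06,0,-0.05,0,0,0,1],[0.09,0.03,-0.1,0,0,0,0.6],[0.12,0.06,-0.12,0,0,0,0.6],[0.15,0.1,-0.12,0,0,0,0.6],[0.18,0.12,-0.12,0,0,0,0.6]]'
python3 - <<'E'
from h import *
p,d,K,T=cam('top'); np.savez('t9',p=p,d=d,K=K,T=T); pose(np.load('t9.npz')); save('t9',cv2.resize(p[160:265,225:345],None,fx=6,fy=5.7,interpolation=cv2.INTER_CUBIC))
E
```

```text
time: 13.22
ee_pos: [0.5027, -0.231, 0.1344]
tcp_rot: [-179.8, 0.1, -91.0]
wrist_force: [0.2, 0.5, -0.5]
opening: 0.0342
dish xy [0.5842 0.0327] yaw 4.7 err 0.0011 stand frame [-0.0032  0.0161] npts 305
```

View pics/t9.png

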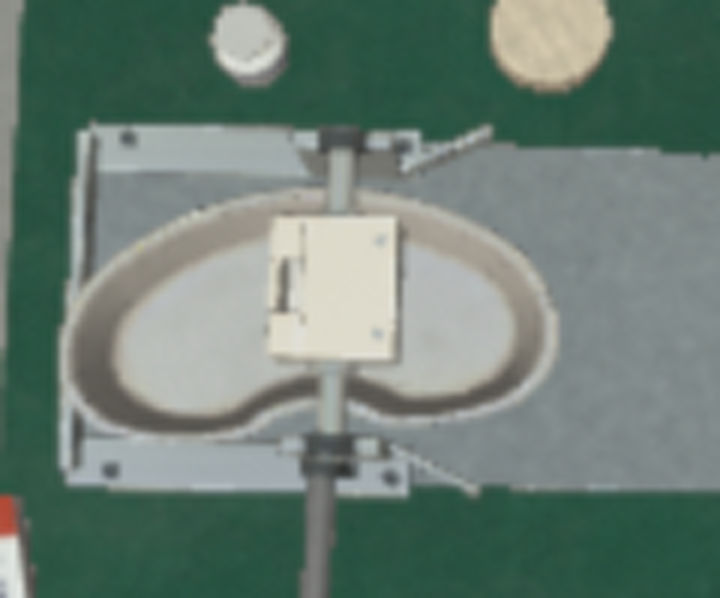

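The dish lip is at the bar at (75,350). The dish yawed about +6° because I pushed right of the contact line. I'll square it by nudging the rear +x flank towards -x, then press on the rear tip with the open-finger cradle, centred this time.

```bash
python3 - <<'E'
from h import *
go([.65,-.075,.11],-91.3)
E
```

```text
shift [-0.1639 -0.148   0.0248] rot [-0.0011 -0.0001  0.0015]
```

```bash
python3 -m inch '[[-0.02,-0.035,0,0,0,0,1],[-0.05,-0.07,0.01,0,0,0,1],[-0.08,-0.105,0.02,0,0,0,1],[-0.11,-0.135,0.025,0,0,0,1],[-0.14,-0.148,0.025,0,0,0,1],[-0.16,-0.148,0.03,0,0,0,1],[-0.164,-0.148,0.065,0,0,0,1],[-0.164,-0.148,0.1,0,0,0,1],[-0.164,-0.148,0.118,0,0,0,1],[-0.164,-0.14,0.118,0,0,0,1],[-0.164,-0.132,0.118,0,0,0,1],[-0.164,-0.132,0.118,0,0,0,1]]'
python3 -m inch '[[-0.001,0.004,0,0,0,0,1],[-0.002,0.008,0,0,0,0,1],[-0.003,0.012,0,0,0,0,1],[-0.004,0.016,0,0,0,0,1],[-0.004,0.018,0,0,0,0,1],[-0.004,0.018,0,0,0,0,1]]'
python3 -c "
from h import *
p,d,K,T=cam('top'); np.savez('t10',p=p,d=d,K=K,T=T); pose(np.load('t10.npz'))"
```

```text
time: 14.27
ee_pos: [0.6374, -0.0687, 0.0161]
tcp_rot: [-179.9, 0.2, -91.1]
wrist_force: [-0.4, -0.3, 1.0]
opening: 0.0001
time: 14.77
ee_pos: [0.62, -0.0642, 0.0147]
tcp_rot: [-180.0, 0.2, -91.1]
wrist_force: [0.1, 0.1, 0.3]
opening: -0.0001
dish xy [0.5771 0.0323] yaw -0.8 err 0.0009 stand frame [-0.0103  0.0156] npts 96
```

```bash
python3 -m inch '[[0.02,-0.005,0,0,0,0,1],[0.05,-0.005,-0.02,0,0,0,0.5],[0.09,0.02,-0.05,0,0,0,0],[0.13,0.05,-0.07,0,0,0,0],[0.17,0.05,-0.07,0,0,0,0],[0.19,0.05,-0.07,0,0,0,0],[0.19,0.05,-0.07,0,0,0,0]]'
python3 -c "
from h import *
p,d,K,T=cam('top'); np.savez('t11',p=p,d=d,K=K,T=T); pose(np.load('t11.npz'))
v,u=np.mgrid[:400,:640]; P=cloud(d,K,T); m=(P[...,2]>.03)&(P[...,2]<.056)&(u>300)&(u<340)&(v>185)&(v<240); q=P[m]; print(len(q), q[q[:,1].argmin()], q[q[:,0].argmin()])
"
```

```text
time: 15.4
ee_pos: [0.5658, -0.2596, 0.0851]
tcp_rot: [-179.9, 0.0, -91.4]
wrist_force: [0.5, -0.3, -0.3]
opening: 0.0724
dish xy [0.583  0.0336] yaw 3.8 err 0.0011 stand frame [-0.0044  0.0171] npts 312
186 [ 0.566143   -0.07886587  0.04119931] [ 0.53304372 -0.03860665  0.04293166]
```

```bash
python3 - <<'E'
from h import *
go([.64,-.067,.06],-91.3)
E
```

```text
shift [-0.1915 -0.0695  0.0248] rot [-0.001   0.0022 -0.0004]
```

```bash
python3 -m inch '[[-0.035,-0.03,0,0,0,0,1],[-0.075,-0.07,0.01,0,0,0,1],[-0.115,-0.072,0.015,0,0,0,1],[-0.155,-0.072,0.02,0,0,0,1],[-0.185,-0.07,0.025,0,0,0,1],[-0.191,-0.07,0.05,0,0,0,1],[-0.191,-0.07,0.069,0,0,0,1],[-0.191,-0.06,0.069,0,0,0,1],[-0.191,-0.05,0.069,0,0,0,1],[-0.191,-0.043,0.069,0,0,0,1],[-0.191,-0.036,0.069,0,0,0,1],[-0.191,-0.031,0.069,0,0,0,1]]'
python3 -m inch '[[0.02,-0.005,0,0,0,0,1],[0.05,-0.005,-0.02,0,0,0,0.5],[0.09,0.02,-0.05,0,0,0,0],[0.13,0.04,-0.07,0,0,0,0],[0.17,0.04,-0.07,0,0,0,0],[0.19,0.04,-0.07,0,0,0,0],[0.19,0.04,-0.07,0,0,0,0]]'
python3 -c "
from h import *
p,d,K,T=cam('top'); np.savez('t12',p=p,d=d,K=K,T=T); pose(np.load('t12.npz')); go([.569,-.14,.012],-91.3)
"
```

```text
time: 16.45
ee_pos: [0.6049, -0.0643, 0.0172]
tcp_rot: [-179.5, -0.0, -91.1]
wrist_force: [23.7, -15.7, 0.5]
opening: 0.0
time: 17.03
ee_pos: [0.5573, -0.2576, 0.0863]
tcp_rot: [-179.9, 0.0, -91.3]
wrist_force: [0.7, 0.1, -0.2]
opening: 0.0721
dish xy [0.5801 0.0337] yaw -0.6 err 0.0008 stand frame [-0.0073  0.017 ] npts 304
shift [-0.115  -0.0089  0.0737] rot [-0.0013  0.0024  0.0002]
```

The dish is square now (about 0.7° off). It resisted with 24 N and 16 N against the bar and side, so it is home. Next is the crank pin.

```bash
python3 - <<'E'
from h import *
go([.455,.0195,.2],178.7); go([.455,.0195,.111],178.7)
E
```

```text
shift [-0.2724  0.1084 -0.114 ] rot [8.000e-04 2.900e-03 1.571e+00]
shift [-0.2722  0.1085 -0.025 ] rot [8.000e-04 2.900e-03 1.571e+00]
```

```bash
python3 -m inch '[[0,0.01,-0.04,0,0,0.12,0],[-0.03,0.03,-0.08,0,0,0.24,0],[-0.06,0.06,-0.114,0,0,0.36,0],[-0.1,0.09,-0.114,0,0,0.48,0],[-0.14,0.108,-0.114,0,0,0.6,0],[-0.18,0.108,-0.114,0,0,0.72,0],[-0.22,0.108,-0.114,0,0,0.84,0],[-0.26,0.108,-0.114,0,0,0.96,0],[-0.272,0.108,-0.114,0,0,1.08,0],[-0.272,0.108,-0.114,0,0,1.2,0],[-0.272,0.108,-0.114,0,0,1.32,0],[-0.272,0.108,-0.114,0,0,1.44,0]]'
python3 -m inch '[[0,0,0,0,0,0.12,0],[0,0,0,0,0,0.13,0],[0,0,0,0,0,0.13,0]]'
python3 - <<'E'
from h import *
go([.455,.0195,.111],178.7)
p,d,K,T=cam('wrist'); P=cloud(d,K,T); save('w2',p)
m=(P[...,2]>.118)&(P[...,2]<.142)&(P[...,0]>.42)&(P[...,0]<.50)&(abs(P[...,1]-.02)<.03)
q=P[m]; print(m.sum(),q.mean(0) if len(q) else 0, np.percentile(q,[2,98],axis=0) if len(q) else 0)
for x in(.445,.455,.465,.475): s=q[abs(q[:,0]-x)<.005]; print(x,s.mean(0).round(4),np.percentile(s[:,2],98).round(4)) if len(s) else 0
E
```

```text
time: 18.08
ee_pos: [0.4543, 0.0237, 0.1995]
tcp_rot: [179.8, 0.0, -171.8]
wrist_force: [-0.1, -0.3, 0.6]
opening: 0.0856
time: 18.33
ee_pos: [0.4545, 0.0222, 0.1995]
tcp_rot: [179.8, -0.0, -178.9]
wrist_force: [-1.0, 0.5, -0.5]
opening: 0.0854
shift [-0.0004 -0.003   0.0885] rot [ 0.0033 -0.0001  0.0426]
1353 [0.46611793 0.01889744 0.13436865] [[0.4375868  0.01307882 0.12968693]
 [0.49868464 0.02478896 0.13703299]]
0.445 [0.4449 0.0193 0.1347] 0.1371
0.455 [0.455  0.0191 0.1344] 0.1366
0.465 [0.465  0.0189 0.1344] 0.1366
0.475 [0.475  0.0188 0.1344] 0.1364
```

```bash
python3 -m inch '[[0,-0.003,0.03,0,0,0.042,0],[0,-0.003,0.06,0.003,0,0.042,0],[0,-0.003,0.085,0.003,0,0.042,0],[0,-0.003,0.088,0.003,0,0.042,0.5],[0,-0.003,0.088,0.003,0,0.042,1],[0,-0.003,0.088,0.003,0,0.042,1],[0,-0.003,0.088,0.003,0,0.042,1],[0,-0.003,0.088,0.003,0,0.042,1],[0,-0.003,0.088,0.003,0,0.042,1],[0,-0.003,0.088,0.003,0,0.042,1]]' 30
```

```text
time: 19.22
ee_pos: [0.4555, 0.0186, 0.1128]
tcp_rot: [180.0, 0.1, 178.5]
wrist_force: [0.2, -0.8, 4.7]
opening: 0.0108
```

```bash
python3 -m inch '[[0,-0.0087,0.001,0,0,0,1],[0,-0.017,0.0038,0,0,0,1],[0,-0.0245,0.0084,0,0,0,1],[0,-0.0308,0.0145,0,0,0,1],[0,-0.0356,0.0219,0,0,0,1],[0,-0.0387,0.0301,0,0,0,1],[0,-0.04,0.0388,0,0,0,1],[0,-0.0393,0.0475,0,0,0,1],[0,-0.0367,0.0559,0,0,0,1],[0,-0.0323,0.0635,0,0,0,1],[0,-0.0264,0.07,0,0,0,1],[0,-0.0206,0.0743,0,0,0,1]]'
```

```text
time: 20.22
ee_pos: [0.4542, -0.0061, 0.0349]
tcp_rot: [-179.4, -0.0, 178.3]
wrist_force: [8.7, -26.4, -19.8]
opening: 0.0111
```

```bash
python3 -m inch '[[0,0,0,0,0,0,1],[0,0,0,0,0,0,1]]'; python3 -c "
from h import *
o=telemetry.get_obs(); print(o['q'].round(1),o['torque'])
p,d,K,T=cam('top'); np.savez('t13',p=p,d=d,K=K,T=T)
p,d,K,T=cam('scene'); save('s2',cv2.resize(p[140:270,220:400],None,fx=4,fy=4,interpolation=cv2.INTER_CUBIC))"
```

```text
time: 20.38
ee_pos: [0.4539, -0.0048, 0.0343]
tcp_rot: [-179.6, -0.1, 178.4]
wrist_force: [11.3, -17.6, -23.6]
opening: 0.0106
[ -0.4  -7.2 -23.8  73.6  -0.4   1.2] [-3.1523776  -2.20816439  0.04017791]
```

View pics/s2.png

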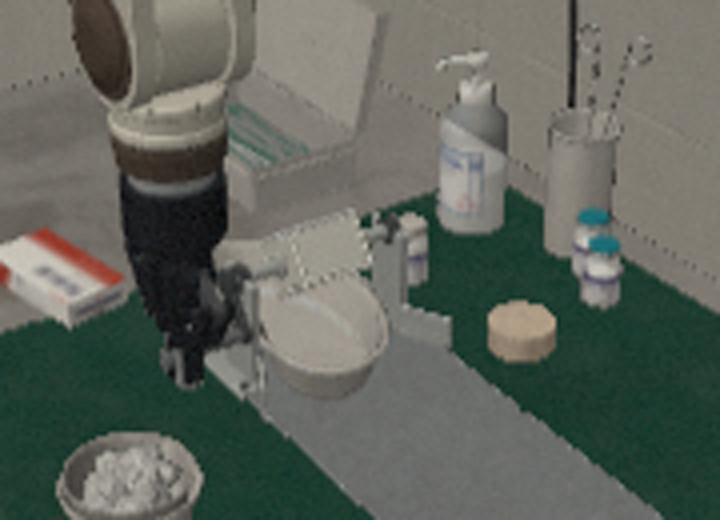

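The scene crop shows the box turning with the pin held (gripper tips at (180,375)), with the dish in place under the box at (320,350). The radial force of about 29 N is stick friction along the pads, so I'll use a lighter grip and carry on round.

```bash
python3 -m inch '[[0,0.0072,0.0034,0,0,0,1],[0,0.015,0.0053,0,0,0,1],[0,0.0229,0.0056,0,0,0,1],[0,0.0308,0.0044,0,0,0,1],[0,0.0383,0.0016,0,0,0,1],[0,0.0451,-0.0027,0,0,0,1],[0,0.0509,-0.0082,0,0,0,1],[0,0.0555,-0.0147,0,0,0,1],[0,0.0587,-0.022,0,0,0,1],[0,0.0603,-0.0298,0,0,0,1],[0,0.0604,-0.0378,0,0,0,1],[0,0.059,-0.0456,0,0,0,1]]' 20; python3 -m inch '[[0,-0.001,-0.004,0,0,0,1],[0,-0.003,-0.0074,0,0,0,1],[0,-0.003,-0.0074,0,0,0,1],[0,-0.003,-0.0074,0,0,0,1]]'
```

```text
time: 21.48
ee_pos: [0.455, 0.0579, 0.0826]
tcp_rot: [179.9, -0.1, 178.6]
wrist_force: [-3.1, 8.9, -3.1]
opening: 0.011
time: 21.82
ee_pos: [0.455, 0.0558, 0.0911]
tcp_rot: [179.7, -0.1, 178.6]
wrist_force: [-7.4, 13.9, 5.0]
opening: 0.0107
```

```bash
python3 -m inch '[[0,0.0031,0.0074,0,0,0,1],[0,0.0045,0.0152,0,0,0,1],[0,0.0044,0.0232,0,0,0,1],[0,0.0028,0.031,0,0,0,1],[0,-0.0004,0.0383,0,0,0,1],[0,-0.005,0.0448,0,0,0,1],[0,-0.0108,0.0503,0,0,0,1],[0,-0.0141,0.0526,0,0,0,1],[0,-0.0141,0.0526,0,0,0,1],[0,-0.0141,0.0526,0,0,0,1],[0,-0.0213,0.0562,0,0,0,1],[0,-0.029,0.0582,0,0,0,1]]'; python3 -m inch '[[0,0,0,0,0,0,1],[0,0,0,0,0,0,1]]'
python3 - <<'E'
from h import *
p,d,K,T=cam('top'); np.savez('t14',p=p,d=d,K=K,T=T); save('t14',cv2.resize(p[160:265,225:345],None,fx=6,fy=5.7,interpolation=cv2.INTER_CUBIC))
p,d,K,T=cam('scene'); np.savez('s14',p=p); 
E
```

```text
time: 22.82
ee_pos: [0.4545, 0.0263, 0.0313]
tcp_rot: [179.8, -0.1, 178.6]
wrist_force: [-0.9, 8.7, -6.7]
opening: 0.0106
time: 22.98
ee_pos: [0.4544, 0.0251, 0.0311]
tcp_rot: [179.9, -0.1, 178.5]
wrist_force: [2.7, 5.0, -12.3]
opening: 0.011
```

View pics/t14.png

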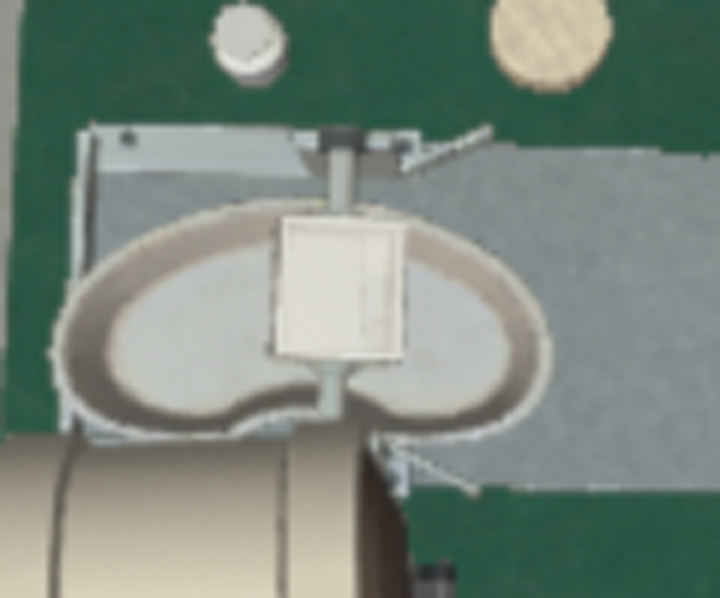

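The box is now nearly upside down at (340,290) and the dish is home, with its lip over the bar at (60,350). No disc shows in the visible part of the dish, so I'll rock again.

```bash
python3 -m inch '[[0,0.0077,-0.002,0,0,0,1],[0,0.0182,-0.0079,0,0,0,1],[0,0.0264,-0.0165,0,0,0,1],[0,0.0318,-0.0272,0,0,0,1],[0,0.0337,-0.039,0,0,0,1],[0,0.0321,-0.0508,0,0,0,1],[0,0.029,-0.0582,0,0,0,1],[0,0.029,-0.0582,0,0,0,1],[0,0.029,-0.0582,0,0,0,1],[0,0.029,-0.0582,0,0,0,1],[0,0.029,-0.0582,0,0,0,1],[0,0.029,-0.0582,0,0,0,1]]'; python3 -m inch '[[0,0.0031,0.0074,0,0,0,1],[0,0.0045,0.0152,0,0,0,1],[0,0.0044,0.0232,0,0,0,1],[0,0.0028,0.031,0,0,0,1],[0,-0.0004,0.0383,0,0,0,1],[0,-0.005,0.0448,0,0,0,1],[0,-0.0108,0.0503,0,0,0,1],[0,-0.0141,0.0526,0,0,0,1],[0,-0.0141,0.0526,0,0,0,1],[0,-0.0141,0.0526,0,0,0,1],[0,-0.0213,0.0562,0,0,0,1],[0,-0.029,0.0582,0,0,0,1]]'; python3 -m inch '[[0,0,0,0,0,0,1],[0,0,0,0,0,0,1]]'
python3 - <<'E'
from h import *
p,d,K,T=cam('scene'); np.savez('s15',p=p); a=np.load('s14.npz')['p'].astype(int)
D=np.abs(a-p.astype(int)).sum(-1); m=D>60; m[:, :270]=0
print('scene diff',m.sum(),np.argwhere(m)[:30].tolist())
p,d,K,T=cam('top'); a=np.load('t14.npz')['p'].astype(int); D=np.abs(a-p.astype(int)).sum(-1); m=D>60; m[235:]=0
print('top diff',m.sum(),np.argwhere(m)[:30].tolist()); np.savez('t15',p=p,d=d,K=K,T=T)
# dark pixels in dish, scene
q=p.astype(int).sum(-1); print(q[195:232:4,240:318:5])
E
```

```text
time: 24.08
ee_pos: [0.4554, 0.0553, 0.0921]
tcp_rot: [179.8, 0.0, 178.6]
wrist_force: [-8.1, 6.4, 5.4]
opening: 0.0108
time: 25.08
ee_pos: [0.4549, 0.0268, 0.0319]
tcp_rot: [179.8, -0.0, 178.6]
wrist_force: [1.8, 6.8, -7.1]
opening: 0.011
time: 25.25
ee_pos: [0.4549, 0.0254, 0.0321]
tcp_rot: [179.9, -0.0, 178.5]
wrist_force: [0.7, 3.4, -11.4]
opening: 0.011
scene diff 46 [[75, 271], [77, 274], [78, 275], [81, 277], [84, 275], [86, 276], [91, 280], [92, 280], [93, 280], [94, 280], [98, 277], [98, 279], [100, 279], [105, 274], [106, 273], [108, 272], [108, 275], [109, 270], [109, 271], [109, 274], [110, 270], [110, 273], [111, 272], [113, 270], [114, 272], [115, 273], [117, 274], [118, 274], [122, 276], [128, 277]]
top diff 2 [[219, 269], [222, 292]]
[[265 418 411 421 413 425 538 520 515 432 413 423 421 412 406 413]
 [290 412 425 538 487 462 411 603 620 633 632 541 417 405 414 414]
 [300 489 465 444 446 512 446 649 645 632 599 481 527 426 410 408]
 [462 429 425 518 566 565 478 650 649 635 595 559 482 485 446 414]
 [407 398 555 573 560 570 475 652 649 623 579 564 566 476 490 415]
 [353 506 570 567 576 572 506 650 649 614 603 566 567 571 452 490]
 [313 569 580 576 573 560 456 653 649 624 608 565 563 565 421 547]
 [290 564 580 576 571 568 504 484 511 488 528 547 572 569 414 550]
 [275 472 581 578 577 562 497 385 536 570 571 569 569 573 330 542]
 [334 273 401 549 531 282 325 407 526 268 530 555 534 305 372 430]]
```

```bash
python3 -m inch '[[0,0.0077,-0.002,0,0,0,1],[0,0.0182,-0.0079,0,0,0,1],[0,0.0264,-0.0165,0,0,0,1],[0,0.0318,-0.0272,0,0,0,1],[0,0.0337,-0.039,0,0,0,1],[0,0.0321,-0.0508,0,0,0,1],[0,0.0265,-0.0623,0,0,0,1],[0,0.0265,-0.0623,0,0,0,1],[0,0.0321,-0.0508,0,0,0,1],[0,0.0265,-0.0623,0,0,0,1],[0,0.0265,-0.0623,0,0,0,1],[0,0.0265,-0.0623,0,0,0,1]]'; python3 -m inch '[[0,0.0056,0.0115,0,0,0,1],[0,0.007,0.0193,0,0,0,1],[0,0.0069,0.0273,0,0,0,1],[0,0.0063,0.0312,0,0,0,1],[0,0.0053,0.0351,0,0,0,1],[0,0.0038,0.0388,0,0,0,1],[0,0.0021,0.0424,0,0,0,1],[0,-0.0001,0.0458,0,0,0,1],[0,-0.0025,0.0489,0,0,0,1],[0,-0.0053,0.0518,0,0,0,1],[0,-0.0083,0.0544,0,0,0,1],[0,-0.0116,0.0567,0,0,0,1]]'; python3 -m inch '[[0,-0.0072,0.0036,0,0,0,1],[0,-0.0149,0.0056,0,0,0,1],[0,-0.0149,0.0056,0,0,0,1],[0,0,0,0,0,0,1],[0,-0.0149,0.0056,0,0,0,1],[0,-0.0149,0.0056,0,0,0,1],[0,-0.0149,0.0056,0,0,0,1]]'
cat > chk.py <<'E'
from h import *
import sys
p,d,K,T=cam('scene'); np.savez('sl',p=p); a=np.load('s14.npz')['p'].astype(int)
D=np.abs(a-p.astype(int)).sum(-1); m=D>45; m[:150]=0; m[:,:278]=0
print('scene diff',m.sum(),np.argwhere(m)[:25].tolist())
p,d,K,T=cam('top'); a=np.load('t14.npz')['p'].astype(int); D=np.abs(a-p.astype(int)).sum(-1); m=D>45; m[233:]=0
print('top diff',m.sum(),np.argwhere(m)[:25].tolist()); np.savez('tl',p=p,d=d,K=K,T=T)
E
python3 chk.py
```

```text
time: 26.35
ee_pos: [0.4561, 0.0535, 0.097]
tcp_rot: [179.7, 0.1, 178.6]
wrist_force: [-6.6, 14.3, 6.0]
opening: 0.011
time: 27.35
ee_pos: [0.4559, 0.0414, 0.0388]
tcp_rot: [179.8, 0.1, 178.6]
wrist_force: [-0.8, 12.8, -8.2]
opening: 0.0108
time: 27.93
ee_pos: [0.4554, 0.0249, 0.0329]
tcp_rot: [-180.0, 0.1, 178.5]
wrist_force: [1.2, 2.8, -5.6]
opening: 0.0112
scene diff 4 [[152, 278], [212, 290], [214, 293], [361, 396]]
top diff 5 [[204, 270], [213, 292], [220, 269], [220, 292], [224, 284]]
```

```bash
cat > grid.py <<'E'
from h import *
import sys
for n in sys.argv[1:]:
    p,d,K,T=cam(n); print(n)
    for x in np.arange(.63,.525,-.01):
        r=[]
        for y in np.arange(.12,-.075,-.01):
            q=T[:3,:3].T@(np.array([x,y,.006])-T[:3,3]); u=int(round(K[0,0]*q[0]/q[2]+K[0,2])); v=int(round(K[1,1]*q[1]/q[2]+K[1,2]))
            if not(0<=u<640 and 0<=v<400): r.append(' out'); continue
            e=abs(d[v,u]-q[2]); s=int(p[v,u].astype(int).sum()); r.append(f'{s:4d}' if e<.012 else '   .')
        print(f'{x:.2f}',' '.join(r))
E
python3 grid.py scene top; python3 -c "
from h import *
print(telemetry.get_obs()['time'])"
```

```text
scene
0.63    .    .    .    .    .    .    .    .  443    .    .    .    .    .  315  327    .  322  324  321
0.62    .    .    .    .    .  460  490  499  476  479  482  465  433    .    .  314  320  323  320  316
0.61    .    .    .    .    .  432  461  453  462  458  458  450  459  458    .  297  330  317  317  324
0.60  472  514  488    .  450  444  461  453  457  469  464  458  455  463  457    .  315  317  319  314
0.59    .  487  468  456  456    .    .    .  453  465  459  460  456  452  456    .    .  324  319  331
0.58    .    .    .  452  458    .    .    .  363  465  455  450  442  450  439    .    .  241  318  325
0.57    .    .    .    .    .  450  427  392  375  448  459  445  455  444    .    .    .    .  300  324
0.56    .    .    .    .    .    .    .  462  449  456  459  426    .    .    .    .    .  282  329  337
0.55    .    .    .    .    .    .    .    .    .    .    .    .    .    .    .    .    .  271  329  327
0.54    .    .    .    .    .    .    .    .    .  246  327    .    .    .    .    .  314  317  313  312
0.53    .    .    .    .    .    .    .    .
[... 527 characters left out ...]
 .    .    .    .    .    .  556  567  568  571  459    .    .
0.58  557  576  566  573  574  571  570    .    .    .    .    .    .  517  567  565  563  554  429    .
0.57  575  579  575  578  571  566  561    .    .    .    .    .    .  565  563  565  566  569  445    .
0.56  573  579  576  575  572  565  570  565  553    .    .  459  510  565  550  566  569  570  400    .
0.55  529  577  576  574  578  561  562  485  394    .    .  573  570  577  566  571  572  438    .    .
0.54    .  365  539  546  531  402    .    .    .    .    .  269  461  536  558  541  421    .    .  448
0.53    .    .    .    .    .    .    .  409    .    .    .    .    .    .    .    .    .    .  433  408
28.1333
```

```bash
python3 - <<'E'
from h import *
p,d,K,T=cam('scene'); P=cloud(d,K,T)
print('rows195-213 cols 285-312 sum'); 
for v in range(192,216): print(v,' '.join(f'{int(s):3d}' for s in p[v,278:318].astype(int).sum(-1)))
z0=np.load('s14.npz')['p'].astype(int).sum(-1); print('s14 same?', abs(z0[192:216,278:318]-p[192:216,278:318].astype(int).sum(-1)).max())
z=np.load('scene.npz'); 
E
```

```text
rows195-213 cols 285-312 sum
192 320 325 338 345 374 350 315 310 323 337 328 330 339 335 335 346 344 397 446 440 479 482 516 500 494 526 528 442 304 346 344 348 347 344 342 341 251 224 224 152
193 314 326 321 318 325 329 321 312 335 337 328 341 337 325 395 445 448 486 515 515 500 483 496 486 487 520 531 527 427 311 350 349 336 266 233 371 409 110 137 198
194 303 306 313 306 325 315 327 331 335 342 329 402 486 438 484 508 514 499 487 493 480 472 472 479 493 510 511 527 528 432 282 225 221 164 154 412 350 162 158 196
195 308 302 312 312 326 315 330 328 353 463 438 484 545 512 491 492 493 484 479 489 486 486 482 483 486 511 515 513 526 527 430 129 113 129 142 382 235 180 157 193
196 309 307 304 309 323 316 315 320 375 548 499 486 500 502 481 476 473 484 486 477 474 482 485 480 497 517 513 514 519 532 527 416 127 115 142 384 393 378 259 174
197 317 318 310 320 301 315 323 331 367 470 549 477 479 485 481 487 480 477 478 475 475 478 485 475 486 506 513 509 516 516 532 536 424 325 371 418 418 398 334 166
198 325 322 314 307 312 328 325 329 382 432 473 555 482 492 481 475 486 481 482 485 480
[... 2177 characters left out ...]
449 405 343 359 358 361 353 354
212 105 134 206 359 382 334 365 507 505 501 483 487 357 478 423 433 443 354 325 322 322 330 329 325 349 356 267 342 390 331 428 437 472 481 388 303 359 353 344 352
213  93 223 266 353 362 279 324 488 478 482 485 486 462 448 343 426 434 348 324 319 319 330 392 267 331 389 351 429 431 415 454 452 460 481 451 345 353 366 351 349
214 190 325 329 355 373 287 321 462 467 470 468 465 472 457 387 411 435 345 315 412 332 365 384 358 424 446 449 460 450 453 462 452 455 451 469 431 357 359 360 345
215 238 345 355 361 360 283 328 468 457 456 452 458 458 459 448 423 501 351 334 425 378 470 440 433 460 453 453 461 463 458 444 444 443 450 463 461 412 327 354 367
s14 same? 75
```

```bash
python3 - <<'E'
from h import *
s2=cv2.imread('pics/s2.png')[...,::-1]; s2=cv2.resize(s2,(180,130),interpolation=cv2.INTER_AREA).astype(int).sum(-1)
s14=np.load('s14.npz')['p'].astype(int).sum(-1); sl=np.load('sl.npz')['p'].astype(int).sum(-1)
i=optics.camera_info('scene'); K=np.array(i['camera_matrix']); T3=att(i['attitude']); t=np.array(i['xyz'])
for w in [(.575,.045,.006),(.57,.04,.006),(.58,.04,.006),(.57,.03,.006)]:
    q=T3.T@(np.array(w)-t); print(w,(K[:2,:2]@(q[:2]/q[2])+K[:2,2]).round(1))
for n,a in (('s2',s2[48:75,58:92]),('s14',s14[188:215,278:312])):
    print(n); 
    for v,r in enumerate(a): print(188+v,' '.join(f'{x:3d}' for x in r))
E
```

```text
(0.575, 0.045, 0.006) [291.4 222.9]
(0.57, 0.04, 0.006) [291. 224.]
(0.58, 0.04, 0.006) [293.5 223.1]
(0.57, 0.03, 0.006) [292.6 225.4]
s2
188 383 378 382 387 379 354 311 312 312 309 312 315 316 320 317 318 317 316 319 320 317 326 309 321 324 339 332 338 341 341 333 323 330 338
189 370 375 380 386 374 358 311 314 314 308 305 313 320 322 316 314 316 320 324 321 329 329 329 336 339 345 345 343 348 342 334 327 329 329
190 325 332 375 381 375 355 318 317 318 314 311 311 312 309 319 330 323 329 333 329 341 344 344 346 343 346 350 343 346 343 345 343 336 337
191 309 314 342 370 382 357 324 313 313 311 308 314 326 319 322 343 338 335 343 346 344 344 346 349 351 350 346 349 353 350 332 343 343 340
192 322 326 325 340 366 351 325 320 315 325 320 323 333 330 339 345 346 347 345 347 347 342 352 348 349 351 348 355 392 447 407 343 340 327
193 324 326 317 321 334 321 325 319 319 333 339 346 339 339 351 344 348 347 350 346 345 341 346 353 369 396 420 397 377 438 439 334 327 265
194 310 306 310 307 318 319 322 327 331 331 338 347 348 350 348 347 345 344 351 352 358 369 395 416 399 410 425 466 414 4
[... 5902 characters left out ...]

210 160 182 201 376 368 336 414 441 437 463 422 401 450 437 440 432 433 367 332 322 325 332 330 323 335 329 324 332 319 329 378 409 376 330
211 130 141 215 384 459 394 428 475 475 484 447 420 421 427 431 438 441 346 327 317 322 322 332 316 313 328 324 355 361 302 359 413 448 393
212 109 151 198 358 383 335 358 492 499 501 484 478 359 481 430 435 448 362 325 325 330 326 329 322 356 358 260 340 383 333 430 452 475 485
213 112 204 261 366 363 284 333 483 486 481 484 488 459 452 369 428 440 354 311 327 325 322 391 278 340 389 349 422 431 417 451 454 461 481
214 189 323 332 361 366 292 323 463 463 465 466 476 469 453 404 486 422 340 319 420 330 351 385 360 428 434 446 469 457 457 452 440 450 463
```

```bash
python3 - <<'E'
from h import *
s2=cv2.imread('pics/s2.png')[...,::-1]; s2=cv2.resize(s2,(180,130),interpolation=cv2.INTER_AREA).astype(int).sum(-1)
sl=np.load('sl.npz')['p'].astype(int).sum(-1)
D=sl[212:245,280:325]-s2[72:105,60:105]; m=abs(D)>40
for v,u in np.argwhere(m): print((280+u,212+v),D[v,u],end=' ')
print()
for v in range(218,230): print(v,sl[v,284:302],s2[v-140,64:82])
E
```

```text
(np.int64(291), np.int64(212)) 67 (np.int64(294), np.int64(212)) 95 (np.int64(296), np.int64(212)) -107 (np.int64(297), np.int64(212)) -96 (np.int64(298), np.int64(212)) -82 (np.int64(299), np.int64(212)) -134 (np.int64(300), np.int64(212)) -133 (np.int64(301), np.int64(212)) -131 (np.int64(302), np.int64(212)) -96 (np.int64(303), np.int64(212)) -112 (np.int64(304), np.int64(212)) -202 (np.int64(305), np.int64(212)) -119 (np.int64(306), np.int64(212)) -68 (np.int64(307), np.int64(212)) -124 (np.int64(289), np.int64(213)) 59 (np.int64(290), np.int64(213)) 79 (np.int64(292), np.int64(213)) -48 (np.int64(295), np.int64(213)) -87 (np.int64(296), np.int64(213)) -125 (np.int64(297), np.int64(213)) -128 (np.int64(298), np.int64(213)) -132 (np.int64(299), np.int64(213)) -123 (np.int64(300), np.int64(213)) -59 (np.int64(301), np.int64(213)) -195 (np.int64(302), np.int64(213)) -113 (np.int64(303), np.int64(213)) -68 (np.int64(304), np.int64(213)) -111 (np.int64(290), np.int64(214)) 68 (np.int64(293), np.int64(214)) -60 (np.int64(294), np.int64(214)) -43 (np.int64(295), np.int64(214)) -156 (np.
[... 3871 characters left out ...]
5 469 458 471 453] [314 436 416 403 446 451 460 461 459 457 460 456 464 457 456 463 466 464]
226 [307 379 447 440 421 453 456 459 458 467 446 460 457 459 461 459 457 465] [306 375 429 430 428 454 455 460 460 454 462 458 459 457 455 454 460 467]
227 [279 289 342 400 438 434 455 450 457 460 458 461 452 458 456 452 455 461] [276 290 352 397 424 441 451 453 460 459 460 458 451 452 452 450 452 456]
228 [283 241 326 320 366 445 457 445 459 460 455 451 451 454 459 455 439 447] [279 261 317 334 368 432 454 442 454 459 456 450 444 449 445 448 444 447]
229 [380 303 328 308 321 360 434 473 465 429 451 435 453 455 453 446 445 445] [368 307 323 313 314 369 422 463 464 435 452 451 449 452 452 449 452 449]
```

The comparison with the picture taken before rocking shows a new dark disc blob, 6x5 px at scene pixel (292,221). That puts the disc flat in the dish near (0.577, 0.045). I'll release the pin and retreat straight up.

```bash
python3 -m inch '[[0,0,0,0,0,0,0.7],[0,0,0,0,0,0,0.3],[0,0,0,0,0,0,0],[0,0,0,0,0,0,0],[0,0,0,0,0,0,0],[0,0,0,0,0,0,0]]'; python3 -m inch '[[0,0,-0.03,0,0,0,0],[0,0,-0.07,0,0,0,0],[0,0,-0.11,0,0,0,0],[0,0,-0.15,0,0,0,0],[0.03,0,-0.19,0,0,0,0],[0.07,0,-0.22,0,0,0,0],[0.1,0,-0.22,0,0,0,0],[0.1,0,-0.22,0,0,0,0],[0.1,0,-0.22,0,0,0,0]]'
python3 - <<'E'
from h import *
p,d,K,T=cam('top'); t=cv2.resize(p[150:275,170:345],None,fx=4,fy=4,interpolation=cv2.INTER_CUBIC); np.savez('tf',p=p,d=d,K=K,T=T); pose(np.load('tf.npz'))
a=np.load('top.npz')['p'].astype(int); D=abs(a-p.astype(int)).sum(-1)
print('vial',D[155:178,255:277].mean(),'tape',D[150:180,302:332].mean(),'carton',D[240:282,178:236].mean())
p,d,K,T=cam('scene'); s=cv2.resize(p[180:250,255:335],None,fx=5,fy=5,interpolation=cv2.INTER_CUBIC)
for v in range(218,226): print(v,p[v,286:299].astype(int).sum(-1))
im=np.zeros((590,800,3),np.uint8); t=t[::1]; t=cv2.resize(t,(395,282)); im[:282,:395]=t; im[:350,400:]=s; save('fin',im)
E
```

```text
time: 28.68
ee_pos: [0.4551, 0.025, 0.0321]
tcp_rot: [-180.0, 0.0, 178.5]
wrist_force: [0.4, -0.2, 0.2]
opening: 0.082
time: 29.43
ee_pos: [0.3545, 0.0277, 0.2537]
tcp_rot: [180.0, 0.2, 178.5]
wrist_force: [1.0, 1.0, -0.6]
opening: 0.0854
dish xy [0.5801 0.0338] yaw -0.6 err 0.0008 stand frame [-0.0073  0.0171] npts 308
vial 2.175889328063241 tape 2.3444444444444446 carton 2.227832512315271
218 [451 457 461 456 453 468 464 405 377 453 450 458 453]
219 [454 460 454 448 343 387 376 365 298 462 454 455 455]
220 [452 448 428 371 219 300 338 340 310 411 456 454 456]
221 [448 453 420 325 293 318 332 329 330 406 463 457 457]
222 [365 461 445 341 331 327 334 332 340 408 468 461 460]
223 [321 456 449 412 352 321 331 334 374 444 462 462 465]
224 [273 463 450 454 421 369 375 428 440 462 474 469 462]
225 [425 404 458 460 450 431 442 459 469 464 459 466 461]
```

View pics/fin.png

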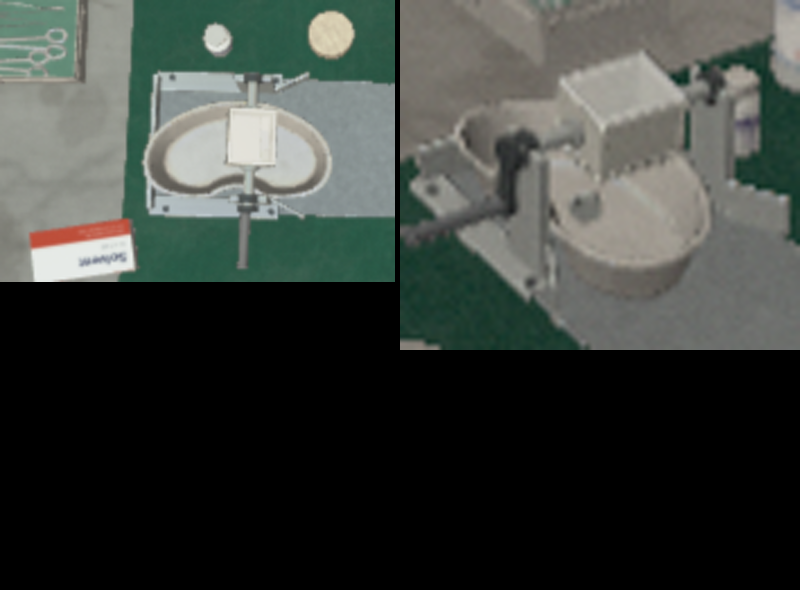

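The final composite shows the disc in the dish at (585,205) in the scene half. The dish is against the bar at (150,155), and the bystanders are where they were. I'm handing in.

```bash
python3 -c "
from workcell import order, telemetry
print(order.job_done(), telemetry.get_obs()['time'])"
```

```text
the job is handed in; nothing more can be done
the job is handed in; nothing more can be done
```

The disc is out of the box and lying in the dish, and the dish is upright under the box against the stop bar. I handed the job in at about 29.5 s.

**What I did**
- **Dish:** I slid it in with the fingers, without gripping or lifting it. The first push was off-centre and skewed the dish until it stuck, peaking at about 49 N on the wrist. I backed off, straightened it with nudges on its walls, and pushed it home.
- **Box:** I gripped the crank pin, turned the box over and tipped it to about 5.2 rad. I then rocked it back to 3.7 and 3.3, three cycles in all. The disc had already dropped out in the first cycle, which I only confirmed after the third.
- **Finish:** I let go of the pin and moved the arm clear.

**Last checks**
- **Disc:** The scene camera shows it flat in the dish near world (0.577, 0.045), where the dish was empty before the rocking.
- **Dish:** It did not move during the cranking and sits within about 1° of square. It resisted a final nudge with about 16 N along the passage, so I take it to be fully home.
- **Bystanders:** The vial, tape roll and carton look unchanged from the first picture.

**What disagreed**
- My fit puts the dish centre about 17 mm on the +y side of the stand's origin, against the stated 12 mm or so. It also sits about 7 mm towards -x. I put the 5 mm down to camera calibration and the slanted rim overhanging the bar, but did not check further.
- While turning the box, the pin pulled sideways with up to about 34 N, from friction in the grip. It dropped when I gripped more lightly.

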